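Close the sensor test clamp and set its thumbscrew clearance

ROBOT

A 6-joint arm with a two-finger parallel gripper is mounted at the origin on the work surface. World frame = base frame: x ahead of the robot, y to its left, z up, the work surface at z = 0. Lengths are in mm, angles in rad, forces in N, time in s.
With the tool pointing down it reaches from about 300 to 775 mm from the base axis. Payload 14.6 kg.
Tool frame: the origin (TCP) lies between the finger pads, 19 mm behind the fingertips; this is the grasp point; z points along the fingers, y is the line along which they close (so a half turn about z gives the same grasp; the last joint's range is limited). The gripper opens to 94 mm and grips with 3 to 60 N. Pads are 16 mm wide; open, the fingers measure 119 mm over their backs; the gripper's body (75 mm by 177 mm) begins 78 mm behind the grasp point.
Start: joints at [1.173, 0.3, 1.521, -0, 1.321, -0.067], TCP at [178.637, 520.171, 224.246] pointing down, gripper open.
Joint ranges: [-3.03, 3.03], [-0.79, 2.21], [0.23, 2.52], [-1.04, 4.18], [0, 3.07], [-2.55, 2.55]. Speed limits (rad/s): [2.22, 2.22, 2.57, 3.14, 3.14, 3.14].

INTERFACE

Orientations are given as [roll, pitch, yaw] about the fixed x, y, z axes, in that order (R = Rz(yaw) Ry(pitch) Rx(roll)).
In Python, from cell import * gives the robot as it stands. The module is installed in compiled form; this text tells all that it offers.
- The arm moves only by the shell command python3 -m jog 'ROWS' [FORCE]. ROWS is JSON, a list of rows, each a list of 3 entries, a list of its own where there are three numbers: the finger opening in mm, from 0 to 94, then the shift along the tool's x, y, z in units of 50 mm (1.0 is 50 mm), then the turn about the tool's z in units of 180 degrees (1.0 is 180 degrees). In form: [[fingers, [dx, dy, dz], twist], ...]. A call has 1 to 20 rows; each row shifts and turns the commanded pose from where the row before left it, along the tool's axes as they then stand; what a row does not reach is not made up. A row lasts 1/10 s, in which the tool goes at most 50 mm and 8.59 degrees, less where a joint would pass 70% of its speed; a pose out of reach is approached as far as the arm can. A call with a number of a shift or a turn outside -1 to 1 is refused whole. A call with a gripper value outside its range is refused whole. The fingers move at their own pace and stop on an object; FORCE is the grip in N (left out, the last holds). Time passes only in rows, so rows that do not move let the fingers close. It gives the time, the measured TCP pose, the force, the opening and the grip force at its end, in the units of the state.
- read_state(): the state, without advancing time (a new reading comes with each control period).
- camera(name): name is "scene" or "top"; returns the picture (480x640x3 uint8, red, green, blue); there is no depth.
- calibration(name): a dict with "mtx" (3x3 intrinsics, pixels), "cam_to_world" (4x4, takes a point from camera to world coordinates). Camera axes: x right, y down, z forward; pixel columns grow to the right and rows downward; lengths in mm; the calibration is good to about 2 mm. A picture is of the moment at which its call begins. calibration takes no time and is no camera call.
- sign_off(): hands the job in; it is judged then, once.
Trained networks look in the newest picture that a camera, given by its name, has taken for a name from the list of things; names that differ only in an ending like _2 or _b are one class to them, and where a whole thing is asked for, a point or a joint stands for the part that bears it (a point fixed in the world has none). Each returns a list of dicts, best first, with "conf" (0 to 1); they miss things now and then, are a little off and sometimes report something else, mostly with a low value. They report only what shows in the picture. A call takes as long as a camera call.
- regions_of(camera, query): "pixels" (480x640 bool, what is visible of it) and "rect" ([centre column, centre row, width, height] in pixels, round what is visible of it).
The state is a dict: "clock": time; "joints": joint angles; "qd": joint speeds; "effort": joint torques, N m; "eef_pos": TCP position; "eef_rot": TCP orientation; "wrist_force": force on the tool from outside, world axes, zero at the start; "moment": the same for the moment, N m; "finger_gap": finger opening in mm; "finger_force": force on a finger pad.
Only numpy, scipy, OpenCV 4.12 (cv2) and the standard library are available. Lean on these libraries where they do the work, as an engineer would, in place of code of your own. Each camera call takes 0.05 s, during which the arm holds its last target. There are 200 camera calls.

TASK

Close the test clamp on the sensor in its nest: press its sprung hold-down arm down by the ribbed thumb pad at the free end until the latch snaps over the arm's nose and keeps it down by itself. Then turn the flat-headed thumbscrew in the arm clockwise until it seats on the sensor, and back it off a quarter turn from there. Finish still gripping the thumbscrew at that setting, so that it cannot creep while I run up its lock nut, with the arm still latched and the other things on the bench left where they are.

Things in the scene. Friction and masses are not known exactly. Their poses are not given: they have to be found in the camera images.
- test_clamp: fixed bench test clamp, base plate 250 x 120 x 14 mm; a sensor lies in its nest under a hinged arm. Origin at table level under the thumbscrew; x points from latch end (plate to -140 mm) to hinge end (+110 mm), z up. Closed, the arm's bar tops out at 88 mm. Beyond the arm's nose, at -105 to -147 mm, stands the sprung latch pawl, 110 mm high: it snaps over by itself. Hinge cheeks 92 mm high
- hold_down (a joint): angle (rad) of the hinged arm: 0.55 sprung up (start), 0.00 to 0.01 latched, -0.008 hard on its rest; the free end rises as it grows. The spring pushes up 2.5 N at the thumb pad when up, 6 N when down; over the last 18 mm, while the pawl is pushed aside, it takes up to 12 N in all. Press to the rest: the pawl snaps over near 0.00 and holds the arm when let go. Bar 30 mm wide, 16 mm thick
- thumb_pad (a point): centre of the top of the ribbed black thumb pad on the arm's free end, 34 mm along the arm by 36 mm across; 165 mm from the hinge axis along the arm and 13 mm above it. Moves with the arm: 93 mm above the table when down, about 177 mm when up. x along the arm towards the hinge, z out of the pad
- clamp_hinge (a point): point on the arm's hinge axis, 80 mm above the table, at +85 mm along the clamp's x, in the middle of the arm's width; the axis lies along the clamp's y
- thumbscrew (a joint): angle (rad) of the thumbscrew: 0 seated on the sensor (hard stop, the turning moment rises sharply), grows clockwise seen from above, starts between -2.9 and -2.2, limit -3.6; a quarter turn back from the seat is -1.57. Takes 0.05 N m to turn and stays where it is left. It sinks 2 mm a turn
- thumb_blade: flat steel spade head of the thumbscrew, the part to grip: 30 mm wide (its x), 9 mm thick (its y), 24 mm tall. Origin in the middle of its underside, on the screw's axis, 108 to 109 mm above the table with the arm down; z along the screw, then upright. Grip from above across its thickness; with the arm down nothing within 100 mm stands higher than its underside
- screwdriver: loose screwdriver with a yellow handle, 200 mm long, 26 mm thick; origin under its middle
- spanner: loose flat steel spanner, 160 mm long, 8 mm thick; origin under its middle
- spare_housing: loose, open, empty sensor housing, 60 x 50 x 40 mm; origin under its middle
- pocket_meter: loose black handheld meter, 155 x 78 x 30 mm, lying on its back; origin under its middle
- spray_can: loose standing spray can, 52 mm diameter, 170 mm tall; origin under its middle
- grease_jar: loose standing jar, 60 mm diameter, 60 mm tall; origin under its middle
- parts_tray: loose black parts tray, 140 x 100 x 45 mm; origin under its middle

How it is judged:
By the outcome, as a careful person would: the job done as asked, in the order asked, and still so for the second after the job is handed in, while the arm keeps its last pose, push and grip.
It also fails if it takes over 58 s, if anything falls off the work surface, if the arm or the gripper's body presses on something with over 40 N, if the wrist force passes 120 N, or if a joint passes its speed limit or range.

## Working session

There is one attempt and no reset: what is moved stays moved. The work goes in short steps, Python scripts to look and compute and a shell command to move; the robot and the scene stay as the last step left them, time stands still between calls to the robot, and variables do not carry over. Pictures are saved under pics/ and viewed, at most 10 in all, crops included, and the job is handed in when it is done.

```bash
mkdir -p pics; python3 - <<'E'
from cell import *
import cv2,numpy as np
for c in("scene","top"):
    im=camera(c); cv2.imwrite(f"pics/{c}0.png",im[:,:,::-1])
    k=calibration(c); print(c,np.round(k["mtx"],1).tolist(),np.round(k["cam_to_world"],3).tolist())
    for q in("test_clamp","thumb_pad","thumb_blade","hold_down","clamp_hinge","spray_can"):
        for r in regions_of(c,q)[:2]: print(c,q,round(r["conf"],2),np.round(r["rect"],1))
s=read_state();print(s)
E
```

```text
scene [[544.2, 0.0, 321.8], [0.0, 544.2, 242.2], [0.0, 0.0, 1.0]] [[-0.855, 0.37, -0.363, 1049.657], [0.518, 0.616, -0.594, 826.89], [0.004, -0.696, -0.718, 1079.628], [0.0, 0.0, 0.0, 1.0]]
scene test_clamp 0.74 [279.8 290.1  29.2  31.9]
scene test_clamp 0.72 [345.  278.6  89.8 111.7]
scene thumb_pad 0.58 [344.2 260.5  50.2  80.3]
scene thumb_blade 0.52 [337.6 259.9   6.3  12.9]
scene hold_down 0.94 [341.2 259.6  52.9  83.8]
scene clamp_hinge 0.6 [344.6 259.1  53.4  84.5]
scene spray_can 0.69 [402.6 389.2  37.6  64.3]
top [[610.8, 0.0, 317.7], [0.0, 610.8, 230.7], [0.0, 0.0, 1.0]] [[0.002, -0.986, 0.165, 336.418], [-1.0, -0.002, 0.003, -14.902], [-0.003, -0.165, -0.986, 1462.373], [0.0, 0.0, 0.0, 1.0]]
top test_clamp 0.85 [269.5 250.1  89.8 113.1]
top thumb_pad 0.8 [262.6 235.8  43.5  67.7]
top hold_down 0.89 [261.9 237.1  37.9  73. ]
top clamp_hinge 0.92 [261.6 237.6  40.2  67.1]
top clamp_hinge 0.37 [253.2 221.9   8.3  19. ]
top spray_can 0.88 [120.2 206.6  44.3  36. ]
{'clock': 0.7, 'joints': array([ 1.17338671e+00,  2.99907175e-01,  1.52104288e+00,  1.32944310e-06,
        1.32070036e+00, -6.66106551e-02]), 'qd': array([ 0.0009539 ,  0.00105536, -0.00186686,  0.00020955,  0.00153335,
        0.0012027 ]), 'effort': array([-2.24977222e-03, -5.31583500e+01, -3.52873313e+01,  7.07033719e-02,
        2.12176528e-02,  7.98600217e-05]), 'eef_pos': array([178.63689836, 520.15311041, 224.22348593]), 'eef_rot': array([-3.14153510e+00, -5.13023584e-06,  2.81079336e+00]), 'wrist_force': array([ 1.34927223,  0.34487318, -0.12613201]), 'moment': array([-0.05578533,  0.01161772, -0.03647386]), 'finger_force': 0.0, 'finger_gap': 94.1772527213051}
```

```bash
python3 - <<'E'
import cv2
a=cv2.imread("pics/scene0.png");b=cv2.imread("pics/top0.png")
p=cv2.resize(a[200:350,260:440],None,fx=4.4,fy=4,interpolation=3)
cv2.imwrite("pics/sc.png",cv2.resize(a[190:340,260:440],(720,600),interpolation=3))
cv2.imwrite("pics/tc.png",cv2.resize(b[175:325,180:360],(720,600),interpolation=3))
E
```

```text
(no output)
```

View pics/top0.png

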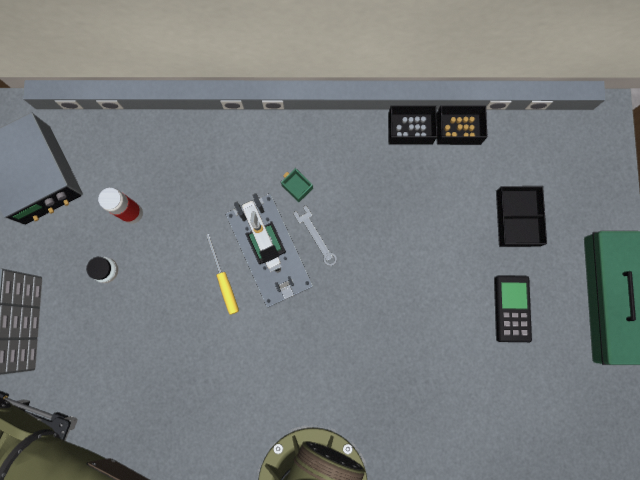

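View pics/sc.png

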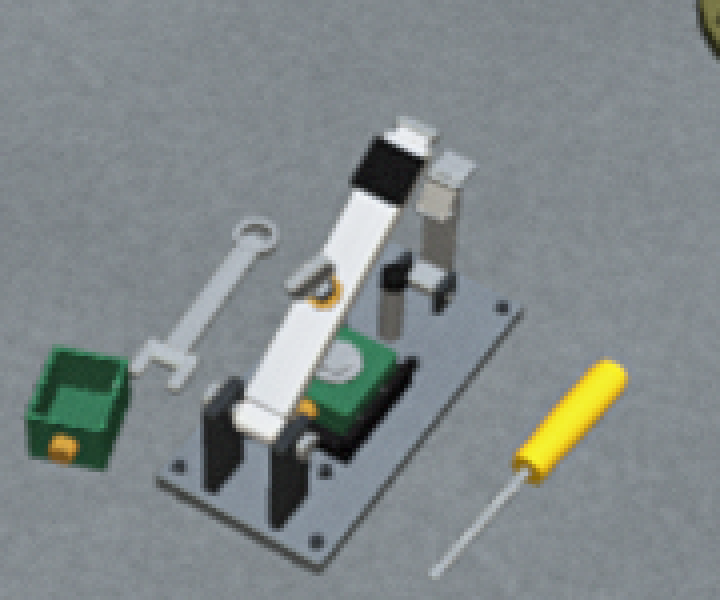

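View pics/tc.png

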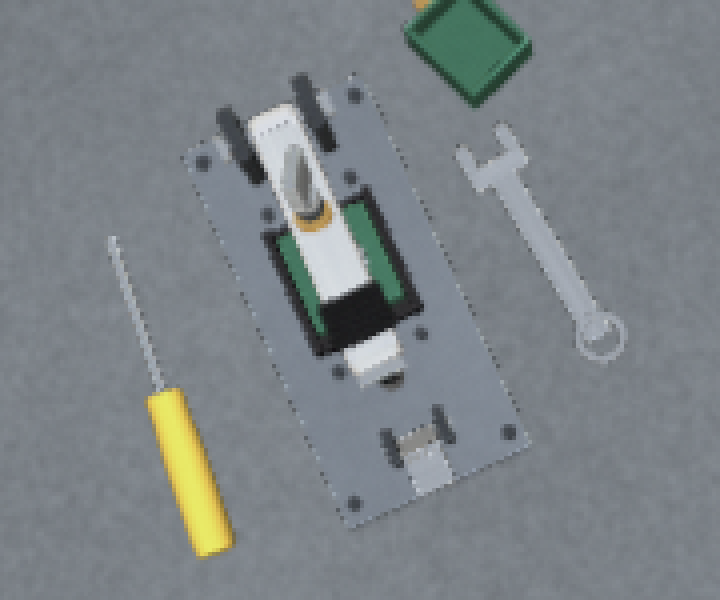

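```bash
cat > h.py <<'E'
import numpy as np
from cell import *
from scipy.optimize import least_squares
def proj(c,P):
    k=calibration(c);T=np.linalg.inv(k["cam_to_world"]);P=np.atleast_2d(P)
    q=(T[:3,:3]@P.T+T[:3,3:])
    q=k["mtx"]@q; return (q[:2]/q[2]).T
def ray(c,uv,z):
    k=calibration(c);T=np.array(k["cam_to_world"])
    d=T[:3,:3]@np.linalg.inv(k["mtx"])@np.r_[uv,1.];return T[:3,3]+d*(z-T[2,3])/d[2]
def Rz(a): return np.array([[np.cos(a),-np.sin(a),0],[np.sin(a),np.cos(a),0],[0,0,1]])
def cw(p,P): return (Rz(p[2])@np.atleast_2d(P).T).T+[p[0],p[1],0]
E
python3 - <<'E'
from h import *
top=np.array([(355,78),(183,155),(347,527),(530,443)])/4+[180,175]
sc=np.array([(155,480),(320,572),(523,310)])/4+[260,190]
# hinge end +110: corners (hinge,y+/-)
print([np.round(ray("top",u,14),1) for u in top])
for s in (1,-1):
    C=np.array([[110,-60*s,14],[110,60*s,14],[-140,60*s,14],[-140,-60*s,14]])
    # scene: leftmost(155,480) is hinge end nearer spare housing; 
    S=C[[0,1,2]]
    S[:, 2]=14
    f=lambda p:np.r_[(proj("top",cw(p,C))-top).ravel(),(proj("scene",cw(p,S))-sc).ravel()]
    r=min((least_squares(f,[450,70,a]) for a in(0.4,-.4,2,-2)),key=lambda r:r.cost)
    print(s,r.x,r.cost,np.round(r.fun,1))
    p=r.x
    a=.55
    pad=lambda a:np.array([85-165*np.cos(a)+13*np.sin(a)*1,0,80+165*np.sin(a)+13*np.cos(a)])
    for a in(.55,.3,0):print(a,cw(p,pad(a)),proj("top",cw(p,pad(a))),proj("scene",cw(p,pad(a))))
    print("pawl",proj("scene",cw(p,[-125,0,110])))
E
```

```text
[array([667.7, 108.5,  14. ]), array([619.8, 211.7,  14. ]), array([396.9, 109. ,  14. ]), array([446.5,   1.4,  14. ])]
1 [5.48995893e+02 1.16063997e+02 4.38484815e-01] 15.366023026166456 [ 0.1 -2.6 -2.2 -1.3 -0.8  0.  -0.4 -0.5  0.4 -2.   0.7 -2.2  0.8 -2.5]
0.55 [[504.74773067  95.31466859 177.32621156]] [[267.47481645 252.30636618]] [[357.20231338 232.14137029]]
0.3 [[486.71482645  86.85848361 141.18020846]] [[272.62111599 262.70444853]] [[360.69369085 237.91609759]]
0 [[476.56421279  82.09854778  93.        ]] [[276.28477585 269.62547678]] [[361.92834377 248.80099466]]
pawl [[371.43675216 233.41000331]]
-1 [5.42318578e+02 1.26091299e+02 2.35530235e-01] 7747.914592019038 [-42.2  13.   49.2 -17.5  31.4  -9.9 -64.   23.   36.   20.9 -40.1 -31.
 -23.  -17.2]
0.55 [[494.79627436 114.68668742 177.32621156]] [[258.25829869 256.94840538]] [[365.35629682 235.60555177]]
0.3 [[475.4290261  110.03884987 141.18020846]] [[261.87397187 267.85309623]] [[369.99459982 242.08461307]]
0 [[464.52731818 107.42260998  93.        ]] [[264.9419059  274.94291592]] [[371.69891809 253.34895884]]
pawl [[384.17731515 239.45352085]]
```

```bash
python3 -m jog '[[0,[0,0,-0.3],0],[0,[0,0,-0.3],0],[0,[-0.5,-0.33,0],0],[0,[-0.5,-0.33,0],0],[0,[-0.5,-0.33,0],0],[0,[-0.5,-0.33,0],0],[0,[-0.5,-0.33,0],0],[0,[-0.5,-0.33,0],0],[0,[-0.5,-0.33,0],0],[0,[-0.5,-0.33,0],0],[0,[-0.5,-0.33,0],0],[0,[-0.5,-0.33,0],0],[0,[-0.5,-0.33,0],0],[0,[-0.5,-0.33,0],0],[0,[-0.5,-0.33,0],0],[0,[-0.5,-0.33,0],0],[0,[-0.5,-0.33,0],0],[0,[-0.5,-0.33,0],0],[0,[-0.5,-0.33,0],0]]' 20
python3 -m jog '[[0,[-0.4,-0.3,0],-0.041],[0,[0,0,0],-0.041],[0,[0,0,0],-0.041],[0,[0,0,0],-0.041],[0,[0,0,0],-0.041],[0,[0,0,0],-0.04],[0,[0,0,0],0],[0,[0,0,0],0]]'
cat >> h.py <<'E'
def delta(x,y,z):
    from scipy.spatial.transform import Rotation as R
    s=read_state();r=R.from_euler('xyz',s['eef_rot']).as_matrix()
    return np.round(r.T@(np.array([x,y,z])-s['eef_pos'])/50,3)
E
python3 - <<'E'
from h import *
s=read_state();print(s['joints'],s['eef_rot'],delta(503,93,215))
E
```

```text
clock: 2.6
eef_pos: [490.1, 115.7, 254.4]
eef_rot: [3.141, 0.0, 2.811]
wrist_force: [0.0, 0.2, -0.7]
finger_gap: -0.2
finger_force: 0.0
clock: 3.4
eef_pos: [503.5, 96.2, 254.3]
eef_rot: [-3.142, 0.0, -2.706]
wrist_force: [0.4, -1.0, 0.3]
finger_gap: 0.2
finger_force: 0.0
[ 1.17242929e-01  1.93493597e-01  1.58280505e+00  6.63007843e-06
  1.36518010e+00 -1.88869446e+00] [-3.14156322e+00  1.10223903e-04 -2.70645295e+00] [ 0.037 -0.053  0.786]
```

```bash
python3 -m jog '[[0,[0.037,-0.053,0.2],0],[0,[0,0,0.3],0],[0,[0,0,0.3],0],[0,[0,0,0.2],0],[0,[0.065,0,0.15],0],[0,[0.065,0,0.15],0],[0,[0.065,0,0.15],0],[0,[0.065,0,0.11],0]]'
python3 - <<'E'
from h import *
import cv2
im=camera("scene");cv2.imwrite("pics/s1.png",cv2.resize(im[130:290,260:450,::-1],(760,640-40),interpolation=3))
print(delta(503,93,0))
E
```

```text
clock: 4.2
eef_pos: [491.1, 87.3, 176.0]
eef_rot: [-3.141, 0.001, -2.703]
wrist_force: [2.8, 0.9, 2.4]
finger_gap: 0.3
finger_force: 1.6
[-0.274 -0.     3.504]
```

View pics/s1.png

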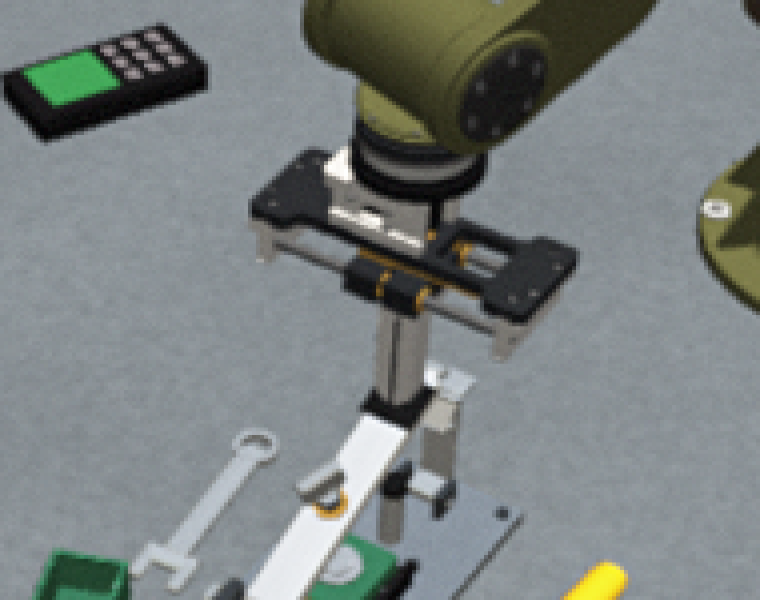

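```bash
python3 -m jog '[[0,[0.05,0,0.12],0],[0,[0.05,0,0.12],0],[0,[0.05,0,0.12],0],[0,[0.05,0,0.12],0],[0,[0.03,0,0.125],0],[0,[0.03,0,0.125],0],[0,[0.03,0,0.125],0],[0,[0.03,0,0.125],0],[0,[0.015,0,0.1],0],[0,[0.015,0,0.1],0]]'
```

```text
clock: 5.25
eef_pos: [475.8, 80.2, 117.6]
eef_rot: [-3.141, 0.002, -2.703]
wrist_force: [0.7, 1.4, 9.6]
finger_gap: 0.6
finger_force: 5.0
```

```bash
python3 -m jog '[[0,[0,0,0.06],0],[0,[0,0,0.04],0],[0,[0,0,0.03],0],[0,[0,0,0],0]]'
```

```text
clock: 5.65
eef_pos: [475.3, 80.0, 110.7]
eef_rot: [-3.142, -0.0, -2.703]
wrist_force: [-1.2, -0.3, 7.3]
finger_gap: 0.5
finger_force: 3.5
```

```bash
python3 -m jog '[[0,[0,0,0.02],0],[0,[0,0,0.01],0],[0,[0,0,0],0]]'; python3 -m jog '[[0,[0,0,-0.05],0],[0,[0,0,-0.2],0],[0,[0,0,-0.5],0],[0,[-0.5,0,-0.5],0],[0,[-0.5,0.5,0],0],[94,[0,1,0],0],[94,[0,1,0],0],[94,[0,1,0],0],[94,[0,0,0],0],[94,[0,0,0],0]]'
python3 - <<'E'
from h import *
import cv2
for c in("scene","top"):
    im=camera(c);cv2.imwrite(f"pics/{c}2.png",im[:,:,::-1])
    for r in regions_of(c,"thumb_blade")[:2]: print(c,round(r["conf"],2),np.round(r["rect"],1))
a=cv2.imread("pics/scene2.png")[200:300,290:410];b=cv2.imread("pics/top2.png")[190:290,210:330]
cv2.imwrite("pics/both2.png",np.vstack([cv2.resize(x,(360*2,300),interpolation=3) for x in(a,b)]) if 0 else np.hstack([cv2.resize(x,(400,333),interpolation=3) for x in(a,b)]))
E
```

```text
clock: 5.95
eef_pos: [475.4, 80.0, 110.4]
eef_rot: [-3.141, 0.0, -2.703]
wrist_force: [-8.6, -1.4, 24.1]
finger_gap: 0.9
finger_force: 12.2
clock: 6.95
eef_pos: [445.7, 260.2, 171.5]
eef_rot: [-3.141, -0.001, -2.7]
wrist_force: [-1.2, -0.4, 0.5]
finger_gap: 36.7
finger_force: 0.0
scene 0.61 [346.4 262.9   9.3   9.8]
scene 0.26 [285.4 151.4  49.8  35.2]
```

View pics/both2.png

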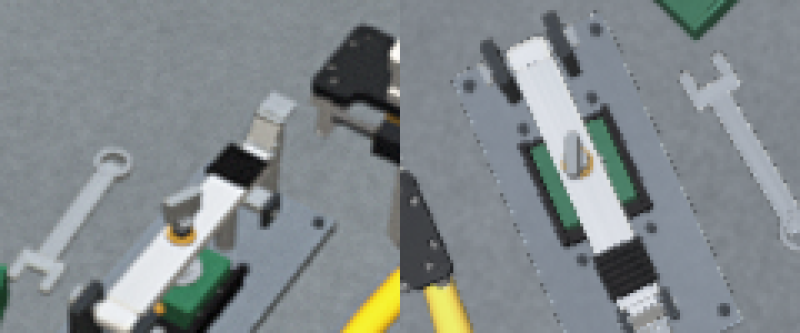

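```bash
python3 - <<'E'
import cv2,numpy as np
a=cv2.imread("pics/scene2.png")[245:280,325:365];b=cv2.imread("pics/top2.png")[220:255,245:285]
cv2.imwrite("pics/z2.png",np.hstack([cv2.resize(x,(400,350),interpolation=3) for x in(a,b)]))
E
```

```text
(no output)
```

View pics/z2.png

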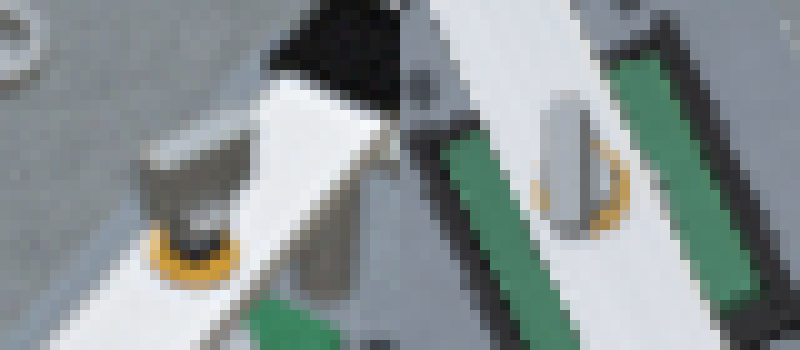

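```bash
python3 - <<'E'
from h import *
z=132.5
S=np.array([(147,157),(255,120)])/10-.5+[325,245]; T=np.array([(166,92),(167,238)])/10-.5+[245,220]
for c,P in(("scene",S),("top",T)):
    a,b=[ray(c,u,z) for u in P];d=b-a
    print(c,a,b,np.hypot(*d[:2]),np.arctan2(d[1],d[0]),(a+b)/2)
# ring centre on arm z~90
print(ray("top",np.array([185,190])/10-.5+[245,220],90),ray("scene",np.array([195,248])/10-.5+[325,245],90))
print(cw([548.996,116.064,.4385],[0,0,0]),read_state()['joints'])
E
```

```text
scene [566.02270864 114.96184611 132.5       ] [537.78628798 118.15614793 132.5       ] 28.41652715757778 3.028944561759553 [551.90449831 116.55899702 132.5       ]
top [563.15909542 114.08378463 132.5       ] [530.56763411 113.28863426 132.5       ] 32.60115971239547 -3.1171999864809035 [546.86336476 113.68620945 132.5       ]
[547.80822174 113.485631    90.        ] [550.3227038  114.03503689  90.        ]
[[548.996 116.064   0.   ]] [ 4.53681963e-01  2.75935735e-01  1.67959368e+00 -8.99174138e-05
  1.18640395e+00 -1.55414884e+00]
```

```bash
python3 -m jog '[[45,[0,0,-0.2],0.0385],[45,[0,0,-0.2],0.0385],[45,[0,0,0],0.0385],[45,[0,0,0],0.0385],[45,[0,0,0],0]]'; python3 -c "
from h import *
print(delta(549,114.5,170))"
```

```text
clock: 7.65
eef_pos: [446.7, 258.8, 191.8]
eef_rot: [-3.142, 0.0, 3.093]
wrist_force: [0.3, -0.0, 0.1]
finger_gap: 44.7
finger_force: 0.0
[-2.182 -2.783  0.435]
```

```bash
python3 -m jog '[[45,[-0.27,-0.35,0],0],[45,[-0.27,-0.35,0],0],[45,[-0.27,-0.35,0],0],[45,[-0.27,-0.35,0],0],[45,[-0.27,-0.35,0],0],[45,[-0.27,-0.35,0],0],[45,[-0.27,-0.35,0],0],[45,[-0.27,-0.35,0],0],[45,[0,0,0.2],0],[45,[0,0,0.2],0],[45,[0,0,0],0]]'; python3 - <<'E'
from h import *
import cv2
print(delta(549,114.5,130))
im=camera("scene")
cv2.imwrite("pics/s3.png",cv2.resize(im[175:295,285:405,::-1],(600,600),interpolation=3))
E
```

```text
clock: 8.75
eef_pos: [546.8, 115.2, 169.8]
eef_rot: [-3.141, -0.003, 3.098]
wrist_force: [0.3, 0.5, 0.6]
finger_gap: 44.9
finger_force: 0.0
[-0.048 -0.011  0.795]
```

View pics/s3.png

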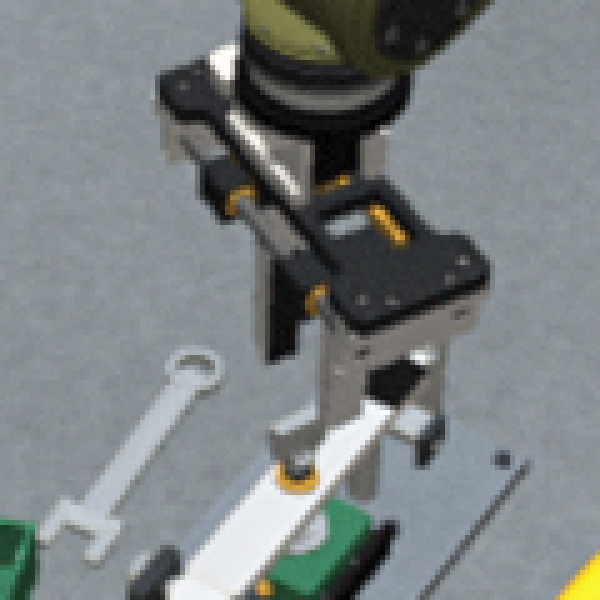

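```bash
python3 -m jog '[[45,[-0.048,-0.011,0.2],0],[45,[0,0,0.2],0],[45,[0,0,0.2],0],[45,[0,0,0.195],0],[45,[0,0,0],0]]' 
python3 -m jog '[[0,[0,0,0],0],[0,[0,0,0],0],[0,[0,0,0],0],[0,[0,0,0],0],[0,[0,0,0],0],[0,[0,0,0],0]]' 8; python3 -c "
from cell import *
print(read_state())"
```

```text
clock: 9.3
eef_pos: [549.6, 114.3, 130.3]
eef_rot: [-3.141, -0.003, 3.097]
wrist_force: [-0.0, -0.2, -0.3]
finger_gap: 45.1
finger_force: 0.0
clock: 9.9
eef_pos: [550.3, 113.9, 132.2]
eef_rot: [-3.141, 0.0, 3.097]
wrist_force: [-0.3, -3.4, 3.2]
finger_gap: 8.9
finger_force: 7.9
{'clock': 9.9, 'joints': array([ 1.39198284e-01,  4.16990998e-01,  1.58717305e+00, -8.64023535e-04,
        1.13755193e+00, -1.38627779e+00]), 'qd': array([ 0.00032762,  0.0014469 ,  0.0013643 ,  0.00460959, -0.00225039,
       -0.00154879]), 'effort': array([ 2.09857509e+00, -5.58348441e+01, -3.24302351e+01,  9.34593603e-01,
       -4.19627465e-01,  5.55911567e-02]), 'eef_pos': array([550.2567384 , 113.85141514, 132.17857411]), 'eef_rot': array([-3.14079916e+00,  2.25077623e-05,  3.09663519e+00]), 'wrist_force': array([-0.25094455, -3.36277135,  3.24641614]), 'moment': array([-0.83923809,  0.23941163,  0.00863491]), 'finger_force': 7.915342524647713, 'finger_gap': 8.929972910068892}
```

```bash
python3 -m jog '[[0,[0,-0.01,0],0],[0,[0,-0.01,0],0],[0,[0,0,0],0],[0,[0,0,0],0]]' 25
python3 -c "
from cell import *
s=read_state();print(s['wrist_force'],s['moment'],s['joints'][5],s['eef_rot'][2])"
python3 -m jog '[[0,[0,0,0.0008],0.03],[0,[0,0,0.0008],0.04],[0,[0,0,0.0008],0.04],[0,[0,0,0.0008],0.04],[0,[0,0,0.0008],0.04],[0,[0,0,0.0008],0.04],[0,[0,0,0.0008],0.04],[0,[0,0,0.0008],0.03],[0,[0,0,0],0]]'
python3 -c "
from cell import *
s=read_state();print(s['wrist_force'],s['moment'],s['joints'][5],s['eef_rot'][2],s['finger_gap'])"
```

```text
clock: 10.3
eef_pos: [550.2, 113.6, 132.1]
eef_rot: [3.141, 0.0, 3.097]
wrist_force: [-1.8, 1.0, 2.9]
finger_gap: 8.8
finger_force: 24.9
[-1.77720637  0.99895744  2.91192318] [0.29182819 0.2492212  0.00847812] -1.3879913062669382 3.096801315924783
clock: 11.2
eef_pos: [549.8, 112.7, 131.8]
eef_rot: [-3.14, 0.0, 2.151]
wrist_force: [-5.5, -5.3, 7.2]
finger_gap: 8.6
finger_force: 25.0
[-5.52002844 -5.25931132  7.23776882] [-1.13177353  1.1031012  -0.02413695] -0.4419628846992507 2.15063860903796 8.62701532894928
```

```bash
python3 -m jog '[[0,[-0.006,-0.028,-0.01],0],[0,[0,0,0],0],[0,[0,0,0.0],0.03],[0,[0,0,0.0],0.04],[0,[0,0,0.0],0.04],[0,[0,0,0.0],0.04],[0,[0,0,0.0],0.04],[0,[0,0,0.0],0.03],[0,[0,0,0],0]]'
python3 -c "
from cell import *
s=read_state();print(s['wrist_force'],s['moment'],s['joints'][5],s['eef_rot'][2],s['finger_gap'])"
```

```text
clock: 12.1
eef_pos: [548.8, 112.2, 131.8]
eef_rot: [-3.14, 0.0, 1.462]
wrist_force: [-2.7, -0.3, -1.9]
finger_gap: 8.5
finger_force: 25.0
[-2.73854487 -0.26552539 -1.86996828] [-2.75391590e-01  5.17491796e-01  5.02494669e-04] 0.24548718162204364 1.461743035758329 8.47477138003385
```

```bash
cat > w.py <<'E'
from cell import *
import numpy as np
s=read_state();print('F',np.round(s['wrist_force'],1),'M',np.round(s['moment'],3),'e6',round(s['effort'][5],3),'j6',round(s['joints'][5],4),'yaw',round(s['eef_rot'][2],4),round(s['finger_gap'],2))
E
python3 -m jog '[[0,[0,-0.005,0],0.035],[0,[0,0,0],0.035],[0,[0,0,0],0.035],[0,[0,0,0],0.03],[0,[0,0,0],0]]' >/dev/null; python3 w.py
for i in 1; do python3 -m jog '[[0,[0,0,0],0.015],[0,[0,0,0],0.015],[0,[0,0,0],0]]'>/dev/null; python3 w.py;done
python3 -m jog '[[0,[0,0,0],0.01],[0,[0,0,0],0.01],[0,[0,0,0],0]]'>/dev/null; python3 w.py
```

```text
F [-4.1 -0.1 -1.5] M [-0.019  1.061 -0.027] e6 1.757 j6 0.667 yaw 1.0404 8.93
F [-5.1  0.7 -1.9] M [ 0.034  1.181 -0.003] e6 0.761 j6 0.7588 yaw 0.9486 8.74
F [-5.2  1.1 -2.9] M [0.101 1.062 0.332] e6 0.852 j6 0.8207 yaw 0.8868 9.23
```

```bash
python3 -m jog '[[0,[0,0,0],0],[0,[0,0,0],0]]'>/dev/null; python3 w.py; python3 w.py
python3 -m jog '[[0,[0,0,0],0.005],[0,[0,0,0],0]]'>/dev/null; python3 w.py
```

```text
F [-5.1  1.2 -1.5] M [0.071 1.111 0.369] e6 0.322 j6 0.8196 yaw 0.8879 9.04
F [-5.1  1.2 -1.5] M [0.071 1.111 0.369] e6 0.322 j6 0.8196 yaw 0.8879 9.04
F [-5.1  1.4 -2.4] M [0.15  1.112 0.384] e6 0.609 j6 0.8358 yaw 0.8717 9.41
```

```bash

python3 -m jog '[[0,[0,0,0],-0.005],[0,[0,0,0],0]]'>/dev/null; python3 w.py
python3 -m jog '[[0,[0,0,0],-0.005],[0,[0,0,0],0]]'>/dev/null; python3 w.py
python3 -m jog '[[0,[0,0,0],-0.005],[0,[0,0,0],0]]'>/dev/null; python3 w.py
python3 -m jog '[[0,[0,0,0],-0.005],[0,[0,0,0],0]]'>/dev/null; python3 w.py
python3 -m jog '[[0,[0,0,0],-0.005],[0,[0,0,0],0]]'>/dev/null; python3 w.py
```

```text
F [-5.5  1.6 -2.3] M [0.055 1.174 0.325] e6 0.078 j6 0.8191 yaw 0.8884 8.55
F [-5.   1.1 -2.8] M [0.047 1.215 0.252] e6 0.009 j6 0.8034 yaw 0.904 8.86
F [-5.   1.2 -1.4] M [0.088 1.181 0.179] e6 -0.099 j6 0.7878 yaw 0.9196 9.24
F [-5.4  1.9 -2.3] M [ 0.057  1.17  -0.008] e6 -0.262 j6 0.7723 yaw 0.9351 8.85
F [-5.1  0.8 -2. ] M [ 0.004  1.204 -0.041] e6 -0.258 j6 0.7566 yaw 0.9508 8.91
```

```bash

python3 -m jog '[[0,[0,0,0],-0.02],[0,[0,0,0],-0.04],[0,[0,0,0],-0.04],[0,[0,0,0],-0.04],[0,[0,0,0],-0.04],[0,[0,0,0],-0.04],[0,[0,0,0],-0.04],[0,[0,0,0],-0.04],[0,[0,0,0],-0.04],[0,[0,0,0],-0.04],[0,[0,0,0],-0.04],[0,[0,0,0],-0.04],[0,[0,0,0],-0.04],[0,[0,0,0],0],[0,[0,0,0],0]]'; python3 w.py
python3 - <<'E'
from h import *
import cv2
a=camera("scene");b=camera("top")
cv2.imwrite("pics/f.png",np.hstack([cv2.resize(x[:,:,::-1],(400,400),interpolation=3) for x in(a[180:300,280:400],b[190:310,210:330])]))
E
```

```text
clock: 16.1
eef_pos: [549.7, 112.7, 132.2]
eef_rot: [3.14, 0.001, 2.521]
wrist_force: [5.7, 2.8, -6.0]
finger_gap: 8.7
finger_force: 25.0
F [ 5.7  2.8 -6. ] M [ 5.340e-01 -1.064e+00  1.000e-03] e6 -0.167 j6 -0.814 yaw 2.5213 8.74
```

View pics/f.png

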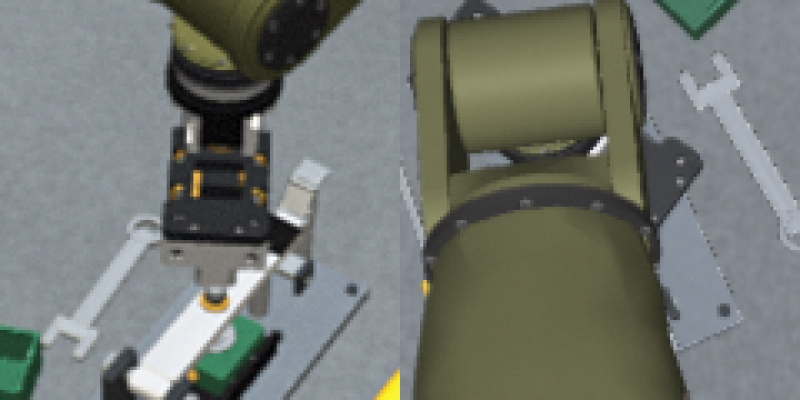

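```bash
python3 -m jog '[[0,[0,0,0.006],0],[0,[0,0,0],0],[0,[0,0,0],0]]' >/dev/null; python3 w.py; python3 -c "
from cell import *
print(sign_off())"
```

```text
F [ 4.4  4.  -3.2] M [ 0.639 -0.965  0.082] e6 0.031 j6 -0.8129 yaw 2.5202 8.57
the job is handed in; nothing more can be done
None
```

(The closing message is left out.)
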